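# Chase a blind thread to the bottom with a tap

## Task

The boss clamped in the vise has a threaded blind hole that must be chased clean down to the bottom: take the T-handle wrench out of the wooden tool block and fit its socket fully down over the square of the tap standing in the hole, feeling for the flats rather than pushing hard. Then work the tap in clockwise, half a turn forward and a quarter turn back each time, until it comes up against the bottom of the hole, and stop there without forcing or levering it. Let go with the wrench left standing on the tap, and leave everything else where it is.

Things in the scene. Friction and masses are not known exactly. Their poses are not given: they have to be found in the camera images.
- wrench: dark steel T-handle tap wrench, 0.3 kg, upright in the tool block. Origin: centre of the socket's mouth, its lowest face; z up. Socket head 28 x 28 x 28 mm with a square bore 15.4 mm wide, 22 mm deep, flats parallel to x and y, and a steep lead-in 4 mm tall at the mouth (20 mm wide there). Short round stem, then the hub; bright cross bar along y, 130 mm long, at z = 66 mm, 14 mm balls on its ends
- hub (a point): centre of the wrench's flat-sided black rubber-coated hub, 59 mm above the socket's mouth, same axes as the wrench: 16 mm wide (x), 32 mm long (y), 38 mm tall; grip it here across x. The cross bar runs through it, 7 mm above this point
- tool_block: fixed brown wooden block, 66 (x) x 124 (y) x 32 mm, origin centre of underside. The wrench stands in a square pocket at y = -26 mm, 31 mm wide and 24 mm deep (floor 8 mm above the cart); two spare taps stand at the +y end, tops 56 mm above the cart
- vise: fixed grey toolmaker's vise, 62 (x) x 150 (y) mm, jaws 51 mm high, origin centre of underside; it holds an aluminium block whose round boss, 41 mm in diameter and 61 mm above the cart, has the hole, and it counts as carrying the tap
- hole (a point): centre of the hole's rim on top of the boss, on the tap's vertical axis. The tap stands in it: thread 24 mm thick up to 12 mm above this point, shank 20 mm thick up to 25 mm, a thin neck, then the square. With the wrench fully down at the start, its mouth is 26 mm above this point
- square (a point): centre of the top of the tap's square at the start, 48 mm above the hole's rim (this point stays with the vise). The square is 14 mm across flats, 17.5 mm tall, the top 5 mm bevelled on all sides to 9 mm. It may stand at any angle, which is not measured: this point's axes follow the vise only. The wrench fits at every quarter turn, with 6 degrees of play; it sits lower the nearer the flats match
- tap (a joint): turn of the tap in rad: -0.1 to 0.1 at the start, growing as it turns clockwise seen from above and screws in, sinking 3 mm a turn. It takes about 0.16 N m to turn, either way, and stays where it is left. The hole's depth is not marked: short of one full turn from the start the tap comes up hard against the bottom, turns no further, and the torque climbs at once
- tbolt_1: bystander: black T-slot bolt lying on the cart, 34 x 66 x 30 mm
- tbolt_2: bystander: black T-slot bolt lying on the cart, 34 x 66 x 30 mm
- collet_2: bystander: steel spring collet standing on its nose, 33 mm in diameter, 42 mm tall
- oiler: bystander: squeeze oiler with a red spout, 57 mm in diameter, 151 mm tall
- brush_parts: bystander: small brush with a wooden handle, 156 mm long
- calipers: bystander: digital calipers, 61 x 230 mm
- driver_4: bystander: screwdriver with a red handle, 167 mm long
- stone: bystander: oil stone in a yellow holder, 32 x 100 x 23 mm

How it is judged:
By the outcome, as a careful person would: the job done as asked, in the order asked, and still so for the second after the job is handed in, with the robot touching nothing.
It also fails if it takes over 72 s, if anything falls off the work surface, if the arm or the gripper's body presses on something with over 40 N, if the wrist force passes 120 N, or if a joint passes its speed limit or range.

## Robot

A 6-joint arm with a two-finger parallel gripper is mounted at the origin on a cart in front of the work surface, level with it; the furniture and walls round the work are solid. World frame = base frame: x ahead of the robot, y to its left, z up, the work surface at z = 0. Lengths are in m, angles in rad, forces in N, time in s.
With the tool pointing down it reaches from about 0.4 to 0.825 m from the base axis. Payload 7 kg.
Tool frame: the origin (TCP) lies at the centre of the arm's flange, where the gripper is bolted on; the fingertips stand 178 mm ahead of it and the grasp point (between the pads) lies 159 mm ahead of it; z points along the fingers, y is the direction in which the jaws open and shut (so a half turn about z gives the same grasp; the last joint's range is limited). The gripper opens to 88 mm and grips with 3 to 60 N. Pads are 19 mm wide; open, the fingers measure 130 mm over their backs; the gripper's body (78 mm by 193 mm) begins 47 mm behind the grasp point.
Start: joints at [-0.988, 0.359, 0.012, 0, -1.224, -0.288], TCP at [0.196, -0.646, 0.405] pointing down, gripper open.
Joint ranges: [-3.07, 3.07], [-1.43, 2.12], [-1.02, 1.25], [-3.03, 1.67], [-3.05, -0], [-3.03, 3.03]. Speed limits (rad/s): [2.39, 2.39, 3.01, 3.14, 3.14, 3.14].

## Interface

Orientations are given as [roll, pitch, yaw] about the fixed x, y, z axes, in that order (R = Rz(yaw) Ry(pitch) Rx(roll)).
In Python, from station import * gives the robot as it stands.
- The arm moves only by the tool send_rows, never from a script. Its argument "motion" is a list of rows, each an object with "offset": the shift along the tool's x, y, z in cm, a list of three; "turn": the turn about the tool's z in degrees. In form: [{"offset": [x, y, z], "turn": turn}, ...]. A call has 1 to 8 rows; each row is the pose to reach, as a shift and turn from the pose commanded when the call began, along the tool's axes at that moment; what a row does not reach only later rows make up. A row lasts 1/10 s, in which the tool goes at most 50 mm and 8.59 degrees, less where a joint would pass 70% of its speed; a pose out of reach is approached as far as the arm can. A call with a gripper value outside its range is refused whole. "hand" is the opening, from -1 (shut) to 1 (fully open), set as the call begins (left out, the last holds). The fingers move at their own pace and stop on an object; "squeeze" is the grip in N (left out, the last holds). Time passes only in rows, so rows that repeat a pose let the fingers close. It gives the time, the measured TCP pose, the force and the opening at its end, in the units of the state.
- get_state(): the state, without advancing time (a new reading comes with each control period).
- grab_frame(name): name is "scene" or "top" or "wrist"; returns a dict with "frame" (420x560x3 uint8, blue, green, red), "range_z" (420x560 float32, m along the optical axis (not along the pixel's ray), 0 where there is no reading), "vertical_fov" (degrees; the focal length in pixels is half the picture's height over the tangent of half this angle, whatever the lens; pixels are square), "cx", "cy" (the principal point, pixels), "cam_to_world" (4x4, takes a point from camera to world coordinates). Camera axes: x right, y up, looking along -z (the intrinsics and any distortion apply to the point x, -y, -z); pixel columns grow to the right and rows downward; lengths in m; the calibration is good to about 2 mm. A picture is of the moment at which its call begins.
- job_done(): hands the job in, once; it reports no verdict.
The state is a dict: "t": time; "q": joint angles; "qd": joint speeds; "joint_efforts": joint torques, N m; "eef_pos": TCP position; "ee_rot": TCP orientation; "force": force on the tool from outside, world axes, zero at the start; "moment": the same for the moment, N m; "width": finger opening in m.
Only numpy, scipy, OpenCV 4.12 (cv2) and the standard library are available. Lean on these libraries where they do the work, as an engineer would, in place of code of your own. Each camera call takes 0.05 s, during which the arm holds its last target. There are 200 camera calls.

## Working session

There is one attempt and no reset: what is moved stays moved. The work goes in short steps, Python scripts to look and compute and a tool call to move; the robot and the scene stay as the last step left them, time stands still between calls to the robot, and variables do not carry over. Pictures are saved under pics/ and viewed, about 8 in all and at most 12, crops included, and the job is handed in when it is done.

Besides the shell and the picture viewer there is one more tool, called after "Call:" as name(argument=value, ...) on one line, values as JSON. send_rows: Moves the arm, as the interface text tells. Its arguments: {"type":"object","properties":{"motion":{"type":"array"},"hand":{"type":"number"},"squeeze":{"type":"number"}},"required":["motion"]}

```bash
ls; mkdir -p pics; cat > h.py <<'E'
from station import *
import numpy as np, cv2
from scipy.spatial.transform import Rotation as R
def K(g):
    f=g["frame"].shape[0]/2/np.tan(np.radians(g["vertical_fov"])/2); return f,g["cx"],g["cy"]
def cloud(g):
    f,cx,cy=K(g); d=g["range_z"]; v,u=np.mgrid[:d.shape[0],:d.shape[1]]
    p=np.stack([(u-cx)/f*d,-(v-cy)/f*d,-d],-1); T=np.array(g["cam_to_world"])
    return p@T[:3,:3].T+T[:3,3]
E
python3 - <<'E'
from h import *
s=get_state(); print(s)
for n in("scene","top"):
    g=grab_frame(n); print(n,[ (k,v) for k,v in g.items() if k not in("frame","range_z")])
    cv2.imwrite(f"pics/{n}0.png",g["frame"]); np.savez(f"{n}0.npz",**g)
E
```

```text
pics
{'t': 0.0, 'q': array([-9.87904427e-01,  3.59365850e-01,  1.10538849e-02, -3.11555352e-04,
       -1.22410704e+00, -2.88096318e-01]), 'qd': array([ 0.00029632, -0.00038902, -0.00058633, -0.00076982, -0.00144439,
       -0.00285692]), 'joint_efforts': array([ 1.61805350e-03, -5.82719851e+01,  2.93057960e+01,  6.99688330e+00,
        6.78254830e-03, -1.68765077e-04]), 'eef_pos': array([ 0.19604803, -0.64569523,  0.40374084]), 'ee_rot': array([ 3.13995363e+00, -1.80275529e-04, -2.84690302e+00]), 'force': array([ 0.52449268,  0.93133781, -0.1482245 ]), 'moment': array([-0.00674226, -0.04841801,  0.02810006]), 'width': 0.08758266011901125}
scene [('vertical_fov', 42.29974269671435), ('cx', 277.59911617384716), ('cy', 205.8842480514705), ('cam_to_world', array([[-0.87766181,  0.23754722, -0.41627043,  0.09778856],
       [-0.47925988, -0.44302551,  0.7576532 ,  0.76910186],
       [-0.00444   ,  0.86446499,  0.50267342,  0.62095659],
       [ 0.        ,  0.        ,  0.        ,  1.        ]]))]
top [('vertical_fov', 42.65688729265679), ('cx', 282.685725945567), ('cy', 205.19594354065183), ('cam_to_world', array([[ 0.02202681,  0.9833868 , -0.18018107,  0.36875356],
       [-0.9995885 ,  0.02497492,  0.01410949, -0.01124465],
       [ 0.0183751 ,  0.17979614,  0.98353226,  1.05259067],
       [ 0.        ,  0.        ,  0.        ,  1.        ]]))]
```

View pics/top0.png

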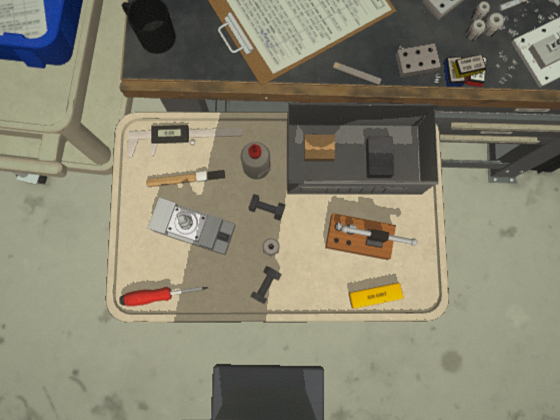

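View pics/scene0.png

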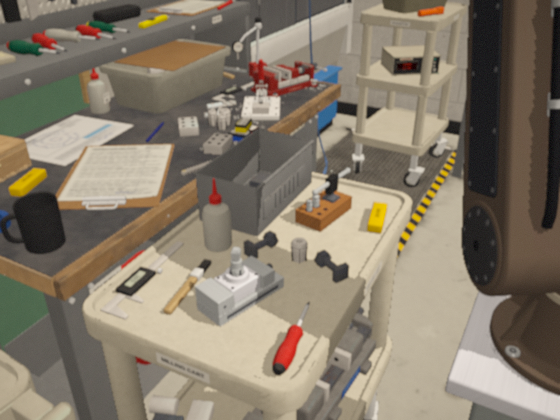

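Top view: the vise is around (192,225) with the tap at about (186,217). The tool block is around (360,236), with the wrench hub at about (377,239) and its bar ends near (340,228) and (413,241). I'll measure these from depth.

```bash
python3 - <<'E'
from h import *
g=dict(np.load("top0.npz")); P=cloud(g); f=g["frame"]
def stat(name,m):
    q=P[m]; print(name,m.sum(),q.mean(0).round(4),q.min(0).round(4),q.max(0).round(4)); return q
Z=P[...,2]; v,u=np.mgrid[:420,:560]
box=lambda a,b,c,d:(u>=a)&(u<=b)&(v>=c)&(v<=d)
B=box(318,420,208,262)
q=stat("blocktop",B&(abs(Z-.032)<.004)); print(cv2.minAreaRect((q[:,:2]*1000).astype(np.float32)))
q=stat("wrench",B&(Z>.062)&(Z<.2)); 
hi=B&(Z>.078)&(Z<.2);q=stat("hub/bar",hi); print(cv2.minAreaRect((q[:,:2]*1000).astype(np.float32)))
q=stat("hubtop",B&(Z>.082)&(Z<.2)); print(cv2.minAreaRect((q[:,:2]*1000).astype(np.float32)))
V=box(140,245,190,262)
q=stat("vise",V&(abs(Z-.051)<.003)); print(cv2.minAreaRect((q[:,:2]*1000).astype(np.float32)))
q=stat("boss",V&(abs(Z-.061)<.003)); print(cv2.minEnclosingCircle((q[:,:2]*1000).astype(np.float32)))
q=stat("tap",V&(Z>.095));q=stat("shank",V&(abs(Z-.0835)<.006))
a=cv2.resize(f[195:265,320:420],None,fx=4,fy=4,interpolation=2)
b=cv2.resize(f[190:260,145:245],None,fx=4,fy=4,interpolation=2)
cv2.imwrite("pics/c1.png",np.hstack([b,a]))
print(Z[205:232:3,174:202:3].round(3))
E
```

```text
blocktop 1608 [ 0.4986 -0.1729  0.0327] [ 0.4585 -0.2422  0.0281] [ 0.5429 -0.1104  0.036 ]
((500.14727783203125, -176.97979736328125), (124.7083511352539, 67.22035217285156), 80.26886749267578)
wrench 512 [ 0.4952 -0.2016  0.0808] [ 0.4793 -0.2706  0.0622] [ 0.5141 -0.1332  0.0921]
hub/bar 386 [ 0.4955 -0.2023  0.0828] [ 0.4793 -0.2703  0.078 ] [ 0.5111 -0.1342  0.0921]
((495.74798583984375, -202.5841064453125), (138.30392456054688, 16.488155364990234), 79.68455505371094)
hubtop 184 [ 0.4956 -0.2021  0.0862] [ 0.4825 -0.2693  0.082 ] [ 0.5089 -0.1342  0.0921]
((495.8103332519531, -202.24160766601562), (136.53744506835938, 16.488155364990234), 79.68455505371094)
vise 1341 [0.5137 0.1587 0.0513] [0.4679 0.0898 0.048 ] [0.5601 0.226  0.054 ]
((513.8966674804688, 158.03152465820312), (127.06498718261719, 61.86033630371094), 73.26554870605469)
boss 206 [0.511  0.1526 0.0613] [0.4932 0.1345 0.0581] [0.533  0.1826 0.0639]
((512.9326782226562, 159.90042114257812), 25.8792781829834)
tap 105 [0.4658 0.1004 0.4131] [ 0.3688 -0.0112  0.0953] [0.52   0.1624 1.0526]
shank 34 [0.5093 0.1507 0.0842] [0.5036 0.1452 0.0775] [0.52   0.1632 0.0894]
[[ 0.049  0.031 -0.001  0.003  0.    -0.003  0.     0.003 -0.001  0.001]
 [ 0.052  0.051  0.053  0.02   0.021  0.     0.002 -0.     0.     0.001]
 [ 0.054  0.053  0.05   0.054  0.051  0.053  0.022  0.021 -0.002  0.002]
 [ 0.052  0.053  0.061  0.06   0.062  0.062  0.062  0.051  0.055  0.023]
 [ 0.052  0.106  0.109  0.108  0.089  0.072  0.064  0.057  0.05   0.052]
 [ 0.055  0.061  0.109  0.11   0.099  0.073  0.058  0.062  0.053  0.05 ]
 [ 0.052  0.063  0.104  0.097  0.086  0.075  0.063  0.061  0.053  0.055]
 [ 0.05   0.06   0.075  0.082  0.079  0.071  0.063  0.063  0.054  0.052]
 [ 0.053  0.061  0.061  0.063  0.062  0.064  0.062  0.055  0.052  0.052]]
```

View pics/c1.png

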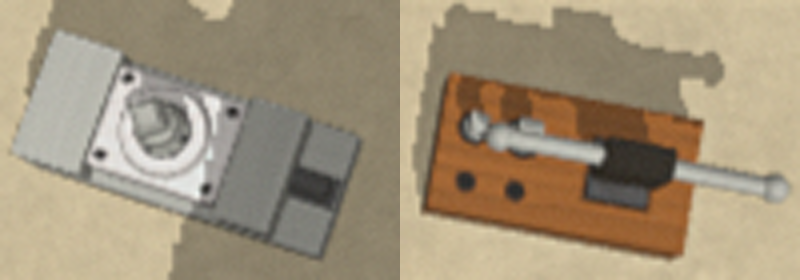

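Left crop: the vise, with the white boss block and the tap leaning left from perspective. Right crop: the wrench with its black hub and bar, parallel to the block. I'll refine the tap axis from both cameras and get the wrist camera mount.

```bash
python3 - <<'E'
from h import *
for n in("top","scene"):
    g=dict(np.load(n+"0.npz")); P=cloud(g); d=g["range_z"]>0
    near=d&(np.hypot(P[...,0]-.512,P[...,1]-.156)<.035)
    for lo,hi in((.104,.114),(.09,.104),(.075,.09),(.0575,.0645)):
        q=P[near&(P[...,2]>lo)&(P[...,2]<hi)]; print(n,lo,len(q),q.mean(0).round(4),((q.min(0)+q.max(0))/2).round(4))
    if n=="scene":
        near=d&(np.hypot(P[...,0]-.4955,P[...,1]+.2025)<.09)
        q=P[near&(P[...,2]>.066)]; print("wr",len(q),q.mean(0),q.min(0),q.max(0))
s=get_state(); g=grab_frame("wrist"); T=np.eye(4);T[:3,:3]=R.from_euler("xyz",s["ee_rot"]).as_matrix();T[:3,3]=s["eef_pos"]
print(np.round(np.linalg.inv(T)@g["cam_to_world"],4),g["vertical_fov"],g["cx"],g["cy"])
a=lambda yaw:np.array([[np.cos(yaw),np.sin(yaw)],[np.sin(yaw),-np.cos(yaw)]])
print("tool shift cm to block", a(s["ee_rot"][2])@(np.array([.4957,-.2025])-s["eef_pos"][:2])*100)
E
```

```text
top 0.104 57 [0.5131 0.1542 0.1083] [0.5135 0.1543 0.1085]
top 0.09 20 [0.5086 0.1523 0.0987] [0.5119 0.1525 0.0976]
top 0.075 41 [0.5097 0.15   0.0831] [0.5114 0.1534 0.0824]
top 0.0575 213 [0.5106 0.1525 0.0613] [0.509  0.1586 0.061 ]
scene 0.104 60 [0.5135 0.1579 0.109 ] [0.514  0.157  0.1085]
scene 0.09 63 [0.5124 0.1595 0.0977] [0.5129 0.1561 0.097 ]
scene 0.075 103 [0.5119 0.1603 0.0829] [0.5141 0.1577 0.0825]
scene 0.0575 192 [0.5101 0.1633 0.0621] [0.5145 0.1573 0.061 ]
wr 301 [ 0.49637245 -0.1947844   0.08041283] [ 0.48135569 -0.26785127  0.06602359] [ 0.51349096 -0.13099596  0.09124938]
[[-3.000e-04  9.687e-01  2.481e-01  6.810e-02]
 [ 1.000e+00  1.000e-04  9.000e-04 -3.000e-04]
 [ 8.000e-04  2.481e-01 -9.687e-01  2.000e-02]
 [ 0.000e+00  0.000e+00  0.000e+00  1.000e+00]] 68.00246520015885 279.5286269146067 205.24238162666057
tool shift cm to block [-41.54441105  33.7075427 ]
```

Call:
send_rows(motion=[{"offset": [-5.2,4.2,0],"turn": -8},{"offset": [-10.4,8.4,0],"turn": -16},{"offset": [-15.6,12.6,0],"turn": -24},{"offset": [-20.8,16.8,0],"turn": -32},{"offset": [-26,21,0],"turn": -40},{"offset": [-31.2,25.2,0],"turn": -48},{"offset": [-36.4,29.4,0],"turn": -56},{"offset": [-41.5,33.7,0],"turn": -62.8}], hand=1)

```text
t: 0.95
eef_pos: [0.4212, -0.3128, 0.4047]
ee_rot: [-3.141, 0.0, -1.745]
force: [0.7, -1.2, -0.0]
width: 0.0876
```

```bash
cat >> h.py <<'E'
def rel(xy,s=None):
    "tool-frame cm shift to world xy"
    s=s or get_state(); yaw=s["ee_rot"][2]; A=np.array([[np.cos(yaw),np.sin(yaw)],[np.sin(yaw),-np.cos(yaw)]])
    return (A@(np.array(xy)-s["eef_pos"][:2])*100).round(2)
def brief(s=None):
    s=s or get_state(); print("t",round(s["t"],2),"p",s["eef_pos"].round(4),"rpy",np.degrees(s["ee_rot"]).round(2),"q",s["q"].round(2),"F",s["force"].round(2),"M",s["moment"].round(3),"w",round(s["width"],4))
E
python3 -c "
from h import *
brief(); print(rel((.4957,-.2025)))"
```

```text
t 0.95 p [ 0.4212 -0.3128  0.4047] rpy [-179.99    0.    -99.99] q [-0.26  0.11 -0.32 -0.   -1.14  0.09] F [ 0.7  -1.2  -0.02] M [-0.081 -0.138  0.028] w 0.0876
[-12.16  -5.43]
```

Call:
send_rows(motion=[{"offset": [-4,-1.8,0],"turn": 0.3},{"offset": [-8,-3.6,0],"turn": 0.3},{"offset": [-12.1,-5.4,0],"turn": 0.3},{"offset": [-12.1,-5.4,0],"turn": 0.3},{"offset": [-12.1,-5.4,0],"turn": 0.3},{"offset": [-12.1,-5.4,0],"turn": 0.3}])

```text
t: 1.55
eef_pos: [0.4949, -0.2057, 0.4045]
ee_rot: [3.141, -0.0, -1.756]
force: [0.4, 0.7, -0.3]
width: 0.0877
```

```bash
python3 - <<'E'
from h import *
brief(); print(rel((.4957,-.2025)))
g=grab_frame("wrist"); cv2.imwrite("pics/w1.png",g["frame"]); np.savez("w1.npz",**g)
P=cloud(g); Z=P[...,2]; d=g["range_z"]>0
near=d&(np.hypot(P[...,0]-.4957,P[...,1]+.2025)<.085)
for lo,hi in((.078,.095),(.082,.095),(.069,.095)):
    q=P[near&(Z>lo)&(Z<hi)]; print(len(q),q.mean(0).round(4),cv2.minAreaRect((q[:,:2]*1000).astype(np.float32)))
dk=near&(g["frame"].max(-1)<70)&(Z>.078)&(Z<.1); q=P[dk]; print("hub",len(q),q.mean(0).round(4),cv2.minAreaRect((q[:,:2]*1000).astype(np.float32)))
E
```

```text
t 1.55 p [ 0.4949 -0.2057  0.4045] rpy [ 179.97   -0.   -100.62] q [-0.03  0.13 -0.29 -0.   -1.15 -0.16] F [ 0.4   0.72 -0.33] M [-0.008  0.091  0.039] w 0.0877
[-0.33 -0.02]
1007 [ 0.4939 -0.2098  0.0824] ((494.5449523925781, -205.83453369140625), (130.28794860839844, 15.0181245803833), 79.3492431640625)
505 [ 0.4951 -0.2027  0.0859] ((490.6698913574219, -226.43975830078125), (81.04569244384766, 15.0181245803833), 79.3492431640625)
1459 [ 0.4939 -0.2093  0.0806] ((494.55291748046875, -205.5134735107422), (132.77548217773438, 15.26705265045166), 79.60166931152344)
hub 490 [ 0.4948 -0.2038  0.0857] ((495.0705261230469, -202.9608154296875), (30.76446533203125, 14.955167770385742), 79.4509506225586)
```

View pics/w1.png

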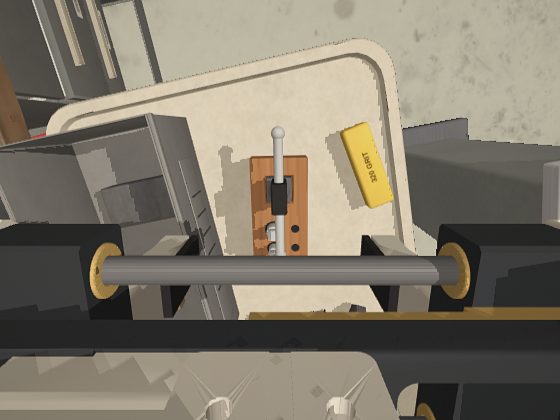

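Wrist view: the hub is at (279,197), centred between the fingers at about (180,280) and (375,280). The grey bin is at left. I'll check its clearance to the gripper body.

```bash
python3 - <<'E'
from h import *
for n in("top0","w1","scene0"):
    g=dict(np.load(n+".npz"));P=cloud(g);d=g["range_z"]>0
    c,s=.984,-.179
    bx=(P[...,0]-.4953)*c+(P[...,1]+.203)*s; by=-(P[...,0]-.4953)*s+(P[...,1]+.203)*c
    m=d&(bx>.035)&(bx<.14)&(abs(by)<.06)&(P[...,2]>.015)&(P[...,2]<.3)
    for a in np.arange(.035,.14,.01):
        q=m&(bx>=a)&(bx<a+.01); print(n,round(a,3),q.sum(),P[q][:,2].max().round(3) if q.any() else "", end=" | ")
    print()
E
```

```text
top0 0.035 0  | top0 0.045 0  | top0 0.055 0  | top0 0.065 0  | top0 0.075 135 0.119 | top0 0.085 329 0.119 | top0 0.095 305 0.12 | top0 0.105 45 0.118 | top0 0.115 30 0.036 | top0 0.125 147 0.037 | top0 0.135 67 0.036 | 
w1 0.035 791 0.274 | w1 0.045 2181 0.3 | w1 0.055 252 0.3 | w1 0.065 101 0.3 | w1 0.075 545 0.3 | w1 0.085 1515 0.117 | w1 0.095 1597 0.118 | w1 0.105 99 0.117 | w1 0.115 11 0.034 | w1 0.125 276 0.035 | w1 0.135 182 0.034 | 
scene0 0.035 6 0.035 | scene0 0.045 0  | scene0 0.055 0  | scene0 0.065 0  | scene0 0.075 71 0.119 | scene0 0.085 389 0.12 | scene0 0.095 346 0.119 | scene0 0.105 130 0.119 | scene0 0.115 0  | scene0 0.125 0  | scene0 0.135 0  |
```

Call:
send_rows(motion=[{"offset": [0,0,3.5],"turn": 0},{"offset": [0,0,7],"turn": 0},{"offset": [0,0,10],"turn": 0},{"offset": [0,0,10],"turn": 0},{"offset": [0,0,10],"turn": 0}], hand=0.2)

```text
t: 2.1
eef_pos: [0.4952, -0.2063, 0.3052]
ee_rot: [3.141, -0.001, -1.757]
force: [0.2, -0.2, 1.1]
width: 0.0551
```

```bash
python3 -c "
from h import *
brief(); print(rel((.4953,-.203)))"
```

```text
t 2.1 p [ 0.4952 -0.2063  0.3052] rpy [ 1.7997e+02 -4.0000e-02 -1.0067e+02] q [-0.03  0.22 -0.43  0.   -0.92 -0.16] F [ 0.23 -0.17  1.08] M [ 0.004 -0.026 -0.026] w 0.0551
[-0.32  0.05]
```

Call:
send_rows(motion=[{"offset": [-0.3,0.05,2.5],"turn": -0.2},{"offset": [-0.3,0.05,4.5],"turn": -0.2},{"offset": [-0.3,0.05,6],"turn": -0.2},{"offset": [-0.3,0.05,6.7],"turn": -0.2},{"offset": [-0.3,0.05,6.7],"turn": -0.2},{"offset": [-0.3,0.05,6.7],"turn": -0.2}])

```text
t: 2.7
eef_pos: [0.496, -0.2026, 0.2391]
ee_rot: [-3.14, -0.0, -1.752]
force: [-0.9, 0.3, 0.2]
width: 0.0526
```

Call:
send_rows(motion=[{"offset": [0,0,0],"turn": 0},{"offset": [0,0,0],"turn": 0},{"offset": [0,0,0],"turn": 0},{"offset": [0,0,0],"turn": 0},{"offset": [0,0,0],"turn": 0},{"offset": [0,0,0],"turn": 0}], hand=-1, squeeze=40)

```text
t: 3.3
eef_pos: [0.4955, -0.2023, 0.2377]
ee_rot: [-3.141, -0.0, -1.752]
force: [0.6, 1.0, 0.3]
width: 0.0157
```

```bash
python3 -c "
from h import *
brief(); print(rel((.4953,-.203)))"
```

```text
t 3.3 p [ 0.4955 -0.2023  0.2377] rpy [-179.99   -0.   -100.4 ] q [-0.02  0.3  -0.51  0.   -0.76 -0.16] F [0.57 1.04 0.32] M [ 0.051  0.036 -0.01 ] w 0.0157
[0.07 0.  ]
```

Call:
send_rows(motion=[{"offset": [0,0,-1],"turn": 0},{"offset": [0,0,-2.5],"turn": 0},{"offset": [0,0,-4.5],"turn": 0},{"offset": [0,0,-8],"turn": 0},{"offset": [0,0,-12],"turn": 0},{"offset": [0,0,-15],"turn": 0},{"offset": [0,0,-17],"turn": 0},{"offset": [0,0,-17],"turn": 0}])

```text
t: 4.1
eef_pos: [0.4955, -0.2025, 0.4112]
ee_rot: [-3.136, 0.0, -1.752]
force: [0.7, 0.2, -3.4]
width: 0.0159
```

```bash
python3 -c "
from h import *
brief(); print(rel((.50,.076)))"
```

```text
t 4.1 p [ 0.4955 -0.2025  0.4112] rpy [-1.797e+02  1.000e-02 -1.004e+02] q [-0.02  0.12 -0.29  0.   -1.16 -0.16] F [ 0.74  0.24 -3.37] M [ 0.021  0.016 -0.001] w 0.0159
[-27.47   4.59]
```

Call:
send_rows(motion=[{"offset": [-3.5,0.6,0],"turn": -8},{"offset": [-7,1.2,0],"turn": -16},{"offset": [-10.5,1.8,0],"turn": -24},{"offset": [-14,2.4,0],"turn": -32},{"offset": [-17.5,3,0],"turn": -40},{"offset": [-21,3.5,0],"turn": -48},{"offset": [-24.5,4.1,0],"turn": -56},{"offset": [-27.5,4.6,0],"turn": -64}])

```text
t: 4.9
eef_pos: [0.499, 0.0779, 0.4065]
ee_rot: [3.14, 0.001, -0.629]
force: [0.5, 0.6, -3.0]
width: 0.0157
```

Call:
send_rows(motion=[{"offset": [0,0,0],"turn": -8},{"offset": [0,0,0],"turn": -16},{"offset": [0,0,0],"turn": -24},{"offset": [0,0,0],"turn": -32},{"offset": [0,0,0],"turn": -40},{"offset": [0,0,0],"turn": -48},{"offset": [0,0,0],"turn": -56},{"offset": [0,0,0],"turn": -64}])

```text
t: 5.7
eef_pos: [0.4992, 0.0762, 0.4063]
ee_rot: [-3.141, 0.003, 0.487]
force: [-0.3, 0.4, -3.0]
width: 0.0161
```

Call:
send_rows(motion=[{"offset": [0,0,0],"turn": -8},{"offset": [0,0,0],"turn": -16},{"offset": [0,0,0],"turn": -24},{"offset": [0,0,0],"turn": -32},{"offset": [0,0,0],"turn": -40},{"offset": [0,0,0],"turn": -48},{"offset": [0,0,0],"turn": -52},{"offset": [0,0,0],"turn": -52}])

```text
t: 6.5
eef_pos: [0.4992, 0.0763, 0.4064]
ee_rot: [-3.139, 0.001, 1.39]
force: [0.2, 0.4, -2.8]
width: 0.0159
```

```bash
python3 - <<'E'
from h import *
brief()
g=grab_frame("wrist"); np.savez("w2.npz",**g); cv2.imwrite("pics/w2.png",g["frame"])
P=cloud(g);d=g["range_z"]>0;Z=P[...,2]
near=d&(np.hypot(P[...,0]-.513,P[...,1]-.156)<.035)
for lo,hi in((.106,.114),(.09,.104),(.075,.09),(.0575,.0645)):
    q=P[near&(Z>lo)&(Z<hi)]
    if len(q)>3: print(lo,len(q),q.mean(0).round(4),((q.min(0)+q.max(0))/2).round(4),cv2.minAreaRect((q[:,:2]*1000).astype(np.float32)))
E
```

```text
t 6.5 p [0.4992 0.0763 0.4064] rpy [-1.7987e+02  7.0000e-02  7.9630e+01] q [ 0.54  0.08 -0.35 -0.   -1.15  2.42] F [ 0.22  0.37 -2.84] M [-0.129  0.011 -0.005] w 0.0159
0.106 206 [0.5121 0.1548 0.1084] [0.512  0.1544 0.1085] ((511.92657470703125, 154.81973266601562), (12.863765716552734, 12.800257682800293), 20.56853675842285)
0.09 9 [0.5151 0.1553 0.1007] [0.515  0.1554 0.0985] ((515.1935424804688, 155.4907684326172), (8.054238319396973, 15.954167366027832), 3.4505465030670166)
0.075 77 [0.5116 0.1532 0.0861] [0.5121 0.1549 0.0859] ((512.0366821289062, 154.84036254882812), (17.00885009765625, 18.491395950317383), 72.89749908447266)
0.0575 635 [0.5133 0.1591 0.061 ] [0.5122 0.1558 0.0604] ((512.8263549804688, 157.15066528320312), (35.51939392089844, 40.27364730834961), 75.32976531982422)
```

View pics/w2.png

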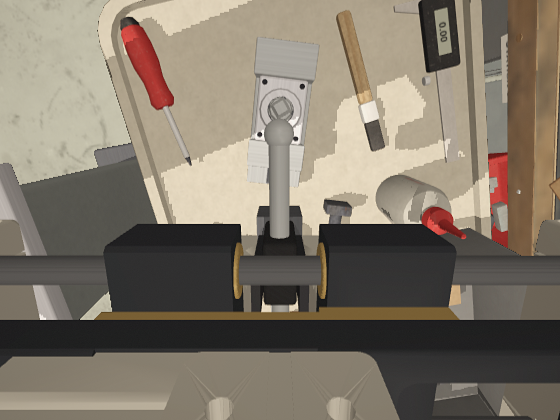

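Wrist view: the tap square is at about (279,105), just ahead of the held wrench's bar ball at (278,132). I'll zoom in for its angle.

```bash
python3 - <<'E'
from h import *
g=dict(np.load("w2.npz"));c=g["frame"][80:125,255:305]
cv2.imwrite("pics/c2.png",cv2.resize(c,None,fx=12,fy=12,interpolation=cv2.INTER_CUBIC))
P=cloud(g);T=g["cam_to_world"];f,cx,cy=K(g)
def pix(u,v,z):
    r=T[:3,:3]@np.array([(u-cx)/f,-(v-cy)/f,-1]);o=T[:3,3];return o+r*(z-o[2])/r[2]
a=pix(270,105,.108);b=pix(290,105,.108);print("image-right dir deg",np.degrees(np.arctan2(*(b-a)[[1,0]])),(np.hypot(*(b-a)[:2])/20*1000),"mm/px")
m=(np.hypot(P[...,0]-.512,P[...,1]-.155)<.02)&(P[...,2]>.0985)&(P[...,2]<.115)
q=P[m];print(len(q),cv2.minAreaRect((q[:,:2]*1000).astype(np.float32)))
# 4-fold orientation of boundary
ph=np.arctan2(q[:,1]-.1548,q[:,0]-.512);r=np.hypot(q[:,0]-.512,q[:,1]-.1548)
w=r**4;print("corner angle mod90",np.degrees(np.angle((w*np.exp(4j*ph)).sum())/4))
print((q[:,:2].min(0)+q[:,:2].max(0))/2)
E
```

```text
image-right dir deg -10.395895702697317 0.8526623183960468 mm/px
273 ((512.2515258789062, 154.90399169921875), (13.937721252441406, 13.906588554382324), 20.180150985717773)
corner angle mod90 -25.34586377423583
[0.51212504 0.15510578]
```

View pics/c2.png

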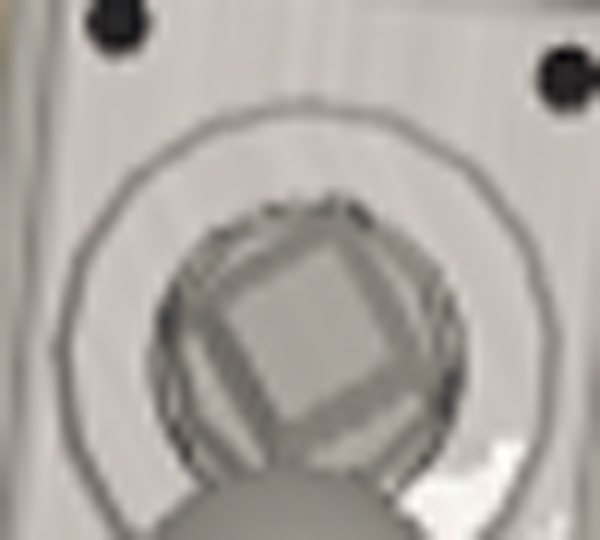

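The square's flats are at about 20° (mod 90), with corners visible at crop (195,300), (335,225), (430,375) and (285,450). I'll aim for tool yaw 110°, which leaves the most clockwise travel.

Call:
send_rows(motion=[{"offset": [0,0,0],"turn": -8},{"offset": [0,0,0],"turn": -16},{"offset": [0,0,0],"turn": -24},{"offset": [0,0,0],"turn": -30.4},{"offset": [0,0,0],"turn": -30.4},{"offset": [0,0,0],"turn": -30.4}])

```text
t: 7.15
eef_pos: [0.4996, 0.0764, 0.4073]
ee_rot: [-3.141, -0.0, 1.915]
force: [0.2, 1.1, -2.0]
width: 0.0161
```

```bash
python3 -c "
from h import *
brief(); print(rel((.5122,.1550))-[.07,0])"
```

```text
t 7.15 p [0.4996 0.0764 0.4073] rpy [-179.96   -0.    109.72] q [ 0.54  0.08 -0.35 -0.   -1.15  2.94] F [ 0.15  1.07 -2.04] M [-0.078 -0.016  0.053] w 0.0161
[6.91 3.83]
```

Call:
send_rows(motion=[{"offset": [2.3,1.3,0],"turn": -0.2},{"offset": [4.6,2.6,1],"turn": -0.2},{"offset": [6.9,3.8,3],"turn": -0.2},{"offset": [6.9,3.8,5],"turn": -0.2},{"offset": [6.9,3.8,5.7],"turn": -0.2},{"offset": [6.9,3.8,5.7],"turn": -0.2},{"offset": [6.9,3.8,5.7],"turn": -0.2}])

```text
t: 7.85
eef_pos: [0.5122, 0.154, 0.3514]
ee_rot: [3.141, 0.0, 1.922]
force: [-0.2, -0.4, -3.0]
width: 0.016
```

```bash
python3 - <<'E'
from h import *
brief(); print(rel((.5122,.1550))-[.07,0])
g=grab_frame("scene"); cv2.imwrite("pics/s3.png",cv2.resize(g["frame"][190:330,170:310],None,fx=4,fy=4,interpolation=2))
E
```

```text
t 7.85 p [0.5122 0.154  0.3514] rpy [1.7996e+02 1.0000e-02 1.1011e+02] q [ 0.66  0.17 -0.37  0.   -1.03  2.83] F [-0.24 -0.39 -2.96] M [-0.085 -0.039  0.01 ] w 0.016
[0.02 0.03]
```

View pics/s3.png

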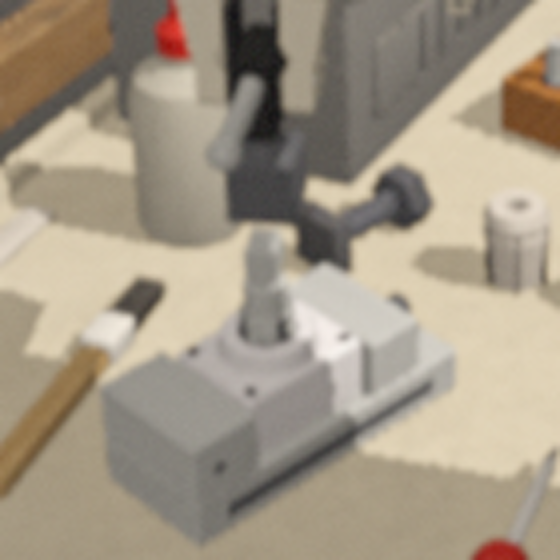

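The socket hangs directly over the tap: socket bottom at crop (263,212), tap top at (265,235). Descending gently.

Call:
send_rows(motion=[{"offset": [0,0,0.5],"turn": 0},{"offset": [0,0,1],"turn": 0},{"offset": [0,0,1.4],"turn": 0},{"offset": [0,0,1.7],"turn": 0},{"offset": [0,0,2],"turn": 0},{"offset": [0,0,2],"turn": 0}])

```text
t: 8.5
eef_pos: [0.5123, 0.1549, 0.3309]
ee_rot: [3.14, -0.001, 1.923]
force: [1.5, 3.1, -2.4]
width: 0.0155
```

Call:
send_rows(motion=[{"offset": [0,0,0.2],"turn": 0},{"offset": [0,0,0.4],"turn": 0},{"offset": [0,0,0.5],"turn": 0},{"offset": [0,0,0.5],"turn": 0}])

```text
t: 8.9
eef_pos: [0.5125, 0.1553, 0.3262]
ee_rot: [3.138, -0.001, 1.924]
force: [2.0, 5.7, -0.7]
width: 0.0158
```

```bash
python3 -c "
from h import *
brief()"
```

```text
t 8.9 p [0.5125 0.1553 0.3262] rpy [ 1.7982e+02 -8.0000e-02  1.1021e+02] q [ 0.66  0.2  -0.41 -0.   -0.97  2.83] F [ 2.01  5.67 -0.66] M [ 2.292 -0.52  -0.069] w 0.0158
```

Call:
send_rows(motion=[{"offset": [0.05,0.03,0],"turn": 0},{"offset": [0.1,0.06,0],"turn": 0},{"offset": [0.1,0.06,0.15],"turn": 0},{"offset": [0.1,0.06,0.3],"turn": 0},{"offset": [0.1,0.06,0.45],"turn": 0},{"offset": [0.1,0.06,0.45],"turn": 0}])

```text
t: 9.5
eef_pos: [0.5126, 0.1558, 0.3212]
ee_rot: [3.14, -0.0, 1.923]
force: [4.4, 4.3, -0.9]
width: 0.0159
```

```bash
python3 -c "
from h import *
brief()"
```

```text
t 9.5 p [0.5126 0.1558 0.3212] rpy [ 1.799e+02 -2.000e-02  1.102e+02] q [ 0.66  0.2  -0.41  0.   -0.96  2.83] F [ 4.44  4.29 -0.87] M [ 1.941 -1.48  -0.051] w 0.0159
```

Call:
send_rows(motion=[{"offset": [0.05,0.1,0],"turn": 0},{"offset": [0.05,0.1,0.1],"turn": 0},{"offset": [0.05,0.1,0.2],"turn": 0},{"offset": [0.05,0.1,0.3],"turn": 0},{"offset": [0.05,0.1,0.3],"turn": 0}])

```text
t: 10.0
eef_pos: [0.513, 0.1562, 0.318]
ee_rot: [3.142, 0.0, 1.923]
force: [2.8, 3.0, -1.5]
width: 0.016
```

Call:
send_rows(motion=[{"offset": [0,0,0.1],"turn": 0},{"offset": [0,0,0.2],"turn": 0},{"offset": [0,0,0.2],"turn": 0}])

```text
t: 10.3
eef_pos: [0.513, 0.1562, 0.3165]
ee_rot: [3.141, 0.0, 1.923]
force: [1.1, 3.1, 2.9]
width: 0.0154
```

```bash
python3 -c "
from h import *
brief()"
```

```text
t 10.3 p [0.513  0.1562 0.3165] rpy [1.7998e+02 1.0000e-02 1.1020e+02] q [ 0.66  0.21 -0.42  0.   -0.95  2.83] F [1.07 3.11 2.9 ] M [ 1.033 -0.685 -0.002] w 0.0154
```

Call:
send_rows(motion=[{"offset": [0.05,0.02,0],"turn": 8},{"offset": [0.05,0.02,0.01],"turn": 16},{"offset": [0.05,0.02,0.02],"turn": 24},{"offset": [0.05,0.02,0.03],"turn": 32},{"offset": [0.05,0.02,0.03],"turn": 40},{"offset": [0.05,0.02,0.04],"turn": 48},{"offset": [0.05,0.02,0.05],"turn": 56},{"offset": [0.05,0.02,0.05],"turn": 64}])

```text
t: 11.1
eef_pos: [0.5137, 0.1568, 0.3162]
ee_rot: [3.14, -0.001, 0.801]
force: [6.0, 0.2, -0.6]
width: 0.016
```

```bash
python3 -c "
from h import *
brief()"
```

```text
t 11.1 p [0.5137 0.1568 0.3162] rpy [ 1.7991e+02 -8.0000e-02  4.5910e+01] q [ 0.66  0.21 -0.42  0.   -0.94  1.71] F [ 5.97  0.21 -0.63] M [ 0.04  -2.66   0.117] w 0.016
```

Call:
send_rows(motion=[{"offset": [0.03,0.05,0],"turn": 8},{"offset": [0.05,0.09,0.01],"turn": 16},{"offset": [0.07,0.12,0.02],"turn": 24},{"offset": [0.08,0.14,0.03],"turn": 32},{"offset": [0.09,0.15,0.03],"turn": 40},{"offset": [0.1,0.16,0.04],"turn": 48},{"offset": [0.1,0.17,0.05],"turn": 56},{"offset": [0.1,0.18,0.05],"turn": 64}])

```text
t: 11.9
eef_pos: [0.5147, 0.1558, 0.3156]
ee_rot: [3.14, -0.0, -0.316]
force: [2.0, 1.3, 5.2]
width: 0.0157
```

```bash
python3 -c "
from h import *
brief()"
```

```text
t 11.9 p [0.5147 0.1558 0.3156] rpy [179.93  -0.   -18.11] q [ 0.66  0.21 -0.41  0.   -0.95  0.6 ] F [2.05 1.3  5.2 ] M [ 0.18  -0.215  0.166] w 0.0157
```

Call:
send_rows(motion=[{"offset": [0,0.01,0],"turn": 7},{"offset": [0,0.03,0],"turn": 14},{"offset": [0,0.04,0.01],"turn": 21},{"offset": [0,0.05,0.01],"turn": 28}])

```text
t: 12.3
eef_pos: [0.5145, 0.1553, 0.3153]
ee_rot: [3.14, -0.0, -0.804]
force: [0.4, 1.1, 4.7]
width: 0.016
```

```bash
python3 -c "
from h import *
brief()"
```

```text
t 12.3 p [0.5145 0.1553 0.3153] rpy [ 1.7993e+02 -2.0000e-02 -4.6070e+01] q [ 0.66  0.21 -0.41  0.   -0.95  0.11] F [0.37 1.14 4.69] M [ 0.396 -0.159  0.074] w 0.016
```

Call:
send_rows(motion=[{"offset": [0,0.01,0],"turn": 7},{"offset": [0.01,0.02,0],"turn": 14},{"offset": [0.01,0.04,0.01],"turn": 21},{"offset": [0.02,0.05,0.01],"turn": 28}])

```text
t: 12.7
eef_pos: [0.5141, 0.155, 0.3151]
ee_rot: [3.14, -0.001, -1.293]
force: [0.2, 3.1, 4.8]
width: 0.0157
```

```bash
python3 -c "
from h import *
brief()"
```

```text
t 12.7 p [0.5141 0.155  0.3151] rpy [ 1.7993e+02 -3.0000e-02 -7.4080e+01] q [ 0.66  0.21 -0.42  0.   -0.95 -0.38] F [0.23 3.07 4.76] M [0.94  0.357 0.217] w 0.0157
```

Call:
send_rows(motion=[{"offset": [-0.01,-0.02,0],"turn": -8},{"offset": [-0.02,-0.04,0],"turn": -16},{"offset": [-0.04,-0.06,-0.01],"turn": -24},{"offset": [-0.05,-0.07,-0.02],"turn": -32},{"offset": [-0.06,-0.08,-0.02],"turn": -40},{"offset": [-0.07,-0.09,-0.03],"turn": -48},{"offset": [-0.07,-0.09,-0.04],"turn": -56}])

```text
t: 13.4
eef_pos: [0.5149, 0.1557, 0.3154]
ee_rot: [3.14, 0.001, -0.305]
force: [0.8, 0.3, 2.9]
width: 0.0158
```

Call:
send_rows(motion=[{"offset": [0,-0.01,0],"turn": -8},{"offset": [0,-0.02,-0.01],"turn": -16},{"offset": [0,-0.03,-0.02],"turn": -24},{"offset": [-0.01,-0.04,-0.02],"turn": -32},{"offset": [-0.01,-0.05,-0.03],"turn": -39},{"offset": [-0.02,-0.06,-0.04],"turn": -46}])

```text
t: 14.0
eef_pos: [0.5149, 0.1565, 0.3158]
ee_rot: [3.141, 0.001, 0.497]
force: [1.2, 2.3, 2.7]
width: 0.016
```

```bash
python3 -c "
from h import *
brief()"
```

```text
t 14.0 p [0.5149 0.1565 0.3158] rpy [1.7999e+02 6.0000e-02 2.8460e+01] q [ 0.66  0.21 -0.41  0.   -0.95  1.41] F [1.23 2.29 2.67] M [ 0.65  -0.383 -0.159] w 0.016
```

Call:
send_rows(motion=[{"offset": [0,0.01,0],"turn": 8},{"offset": [0.01,0.03,0],"turn": 16},{"offset": [0.02,0.04,0.01],"turn": 24},{"offset": [0.03,0.05,0.02],"turn": 32},{"offset": [0.03,0.06,0.02],"turn": 39},{"offset": [0.03,0.06,0.03],"turn": 46}])

```text
t: 14.6
eef_pos: [0.5152, 0.1558, 0.3155]
ee_rot: [3.14, 0.001, -0.316]
force: [-1.6, 0.8, 5.4]
width: 0.0157
```

Call:
send_rows(motion=[{"offset": [0.0,0.01,0],"turn": 8},{"offset": [0.0,0.03,0],"turn": 16},{"offset": [0.0,0.05,0.01],"turn": 24},{"offset": [0.0,0.06,0.02],"turn": 32},{"offset": [0,0.07,0.02],"turn": 40},{"offset": [0,0.08,0.03],"turn": 48},{"offset": [0,0.09,0.04],"turn": 56}])

```text
t: 15.3
eef_pos: [0.5146, 0.1551, 0.3151]
ee_rot: [3.139, -0.001, -1.294]
force: [-3.8, 1.1, 7.3]
width: 0.0159
```

```bash
python3 -c "
from h import *
brief()"
```

```text
t 15.3 p [0.5146 0.1551 0.3151] rpy [ 1.7985e+02 -4.0000e-02 -7.4130e+01] q [ 0.66  0.21 -0.41 -0.   -0.95 -0.38] F [-3.79  1.14  7.34] M [0.953 1.542 0.137] w 0.0159
```

Call:
send_rows(motion=[{"offset": [-0.01,0.04,0],"turn": 5},{"offset": [-0.02,0.07,0],"turn": 10},{"offset": [-0.02,0.09,0],"turn": 15},{"offset": [-0.02,0.1,0],"turn": 20}])

```text
t: 15.7
eef_pos: [0.5138, 0.1551, 0.315]
ee_rot: [3.14, -0.001, -1.641]
force: [-0.1, 2.2, 3.4]
width: 0.0156
```

```bash
python3 -c "
from h import *
brief()"
```

```text
t 15.7 p [0.5138 0.1551 0.315 ] rpy [ 1.7991e+02 -7.0000e-02 -9.4000e+01] q [ 0.66  0.21 -0.42 -0.   -0.95 -0.73] F [-0.13  2.23  3.44] M [0.877 0.312 0.202] w 0.0156
```

Call:
send_rows(motion=[{"offset": [-0.01,0.01,0],"turn": 5},{"offset": [-0.02,0.02,0.01],"turn": 10},{"offset": [-0.02,0.03,0.01],"turn": 15},{"offset": [-0.03,0.04,0.02],"turn": 20}])

```text
t: 16.1
eef_pos: [0.5135, 0.1554, 0.3148]
ee_rot: [3.141, -0.002, -1.99]
force: [-0.0, 1.5, 4.0]
width: 0.0156
```

```bash
python3 -c "
from h import *
brief()"
```

```text
t 16.1 p [0.5135 0.1554 0.3148] rpy [ 1.7994e+02 -1.1000e-01 -1.1400e+02] q [ 0.66  0.21 -0.42 -0.   -0.95 -1.08] F [-0.02  1.54  3.97] M [0.62  0.317 0.131] w 0.0156
```

Call:
send_rows(motion=[{"offset": [-0.01,0.01,0],"turn": 5},{"offset": [-0.01,0.02,0.01],"turn": 10},{"offset": [-0.02,0.02,0.01],"turn": 15},{"offset": [-0.02,0.03,0.02],"turn": 20}])

```text
t: 16.5
eef_pos: [0.5132, 0.1557, 0.3146]
ee_rot: [3.141, -0.002, -2.339]
force: [-0.8, 1.9, 5.0]
width: 0.0158
```

```bash
python3 -c "
from h import *
brief()"
```

```text
t 16.5 p [0.5132 0.1557 0.3146] rpy [ 1.7998e+02 -1.3000e-01 -1.3400e+02] q [ 0.66  0.21 -0.42  0.   -0.94 -1.43] F [-0.81  1.91  4.98] M [0.755 0.479 0.136] w 0.0158
```

Call:
send_rows(motion=[{"offset": [-0.01,0.01,0],"turn": 5},{"offset": [-0.01,0.02,0.01],"turn": 10},{"offset": [-0.02,0.03,0.01],"turn": 15},{"offset": [-0.02,0.04,0.01],"turn": 20}])

```text
t: 16.9
eef_pos: [0.5131, 0.1561, 0.3145]
ee_rot: [-3.141, -0.002, -2.688]
force: [-0.8, 1.5, 4.1]
width: 0.0156
```

```bash
python3 -c "
from h import *
brief()"
```

```text
t 16.9 p [0.5131 0.1561 0.3145] rpy [-1.7997e+02 -1.3000e-01 -1.5400e+02] q [ 0.66  0.21 -0.42 -0.   -0.94 -1.78] F [-0.83  1.53  4.08] M [0.683 0.299 0.134] w 0.0156
```

Call:
send_rows(motion=[{"offset": [0,0.01,0],"turn": 5},{"offset": [-0.01,0.02,0.01],"turn": 10}])

```text
t: 17.1
eef_pos: [0.5131, 0.1563, 0.3143]
ee_rot: [-3.141, -0.002, -2.862]
force: [-0.4, 1.3, 4.9]
width: 0.0156
```

```bash
python3 -c "
from h import *
brief()"
```

```text
t 17.1 p [0.5131 0.1563 0.3143] rpy [-1.7995e+02 -1.3000e-01 -1.6400e+02] q [ 0.66  0.21 -0.42 -0.   -0.94 -1.95] F [-0.39  1.32  4.87] M [0.596 0.462 0.164] w 0.0156
```

Call:
send_rows(motion=[{"offset": [0,-0.02,0],"turn": -8},{"offset": [0,-0.04,0],"turn": -16},{"offset": [-0.01,-0.06,-0.01],"turn": -24},{"offset": [-0.01,-0.07,-0.02],"turn": -32},{"offset": [-0.01,-0.08,-0.03],"turn": -41},{"offset": [-0.01,-0.1,-0.04],"turn": -49}])

```text
t: 17.7
eef_pos: [0.5135, 0.1553, 0.3146]
ee_rot: [3.14, -0.002, -1.998]
force: [-1.1, 0.8, 2.3]
width: 0.0155
```

Call:
send_rows(motion=[{"offset": [0,-0.01,0],"turn": -8},{"offset": [0,-0.03,-0.01],"turn": -16},{"offset": [-0.01,-0.04,-0.01],"turn": -24},{"offset": [-0.01,-0.06,-0.02],"turn": -32},{"offset": [-0.01,-0.07,-0.03],"turn": -40},{"offset": [-0.01,-0.08,-0.04],"turn": -47},{"offset": [-0.01,-0.08,-0.04],"turn": -53}])

```text
t: 18.4
eef_pos: [0.5144, 0.1551, 0.3151]
ee_rot: [3.14, -0.0, -1.074]
force: [0.5, 0.8, 1.9]
width: 0.016
```

```bash
python3 -c "
from h import *
brief()"
```

```text
t 18.4 p [0.5144 0.1551 0.3151] rpy [ 1.799e+02 -1.000e-02 -6.155e+01] q [ 0.66  0.21 -0.41 -0.   -0.95 -0.16] F [0.51 0.83 1.94] M [ 0.639 -0.146 -0.217] w 0.016
```

Call:
send_rows(motion=[{"offset": [0,0.01,0],"turn": 8},{"offset": [0,0.02,0.01],"turn": 16},{"offset": [0,0.03,0.01],"turn": 24},{"offset": [0.0,0.05,0.02],"turn": 32},{"offset": [0.0,0.06,0.03],"turn": 40},{"offset": [0,0.07,0.04],"turn": 47},{"offset": [0,0.08,0.04],"turn": 52.5}])

```text
t: 19.1
eef_pos: [0.5135, 0.155, 0.3148]
ee_rot: [3.14, -0.001, -2.0]
force: [-0.9, 3.1, 3.4]
width: 0.0156
```

Call:
send_rows(motion=[{"offset": [-0.01,0.02,0],"turn": 8},{"offset": [-0.02,0.04,0],"turn": 16},{"offset": [-0.04,0.06,0.01],"turn": 24},{"offset": [-0.05,0.07,0.02],"turn": 32},{"offset": [-0.07,0.08,0.03],"turn": 41},{"offset": [-0.08,0.08,0.04],"turn": 49}])

```text
t: 19.7
eef_pos: [0.5131, 0.156, 0.3144]
ee_rot: [-3.141, -0.002, -2.856]
force: [-1.8, 3.0, 4.8]
width: 0.0156
```

```bash
python3 -c "
from h import *
brief()"
```

```text
t 19.7 p [0.5131 0.156  0.3144] rpy [-1.7998e+02 -1.1000e-01 -1.6365e+02] q [ 0.66  0.21 -0.42 -0.   -0.94 -1.95] F [-1.76  2.96  4.79] M [1.286 0.74  0.192] w 0.0156
```

Call:
send_rows(motion=[{"offset": [0,0.03,0],"turn": 4},{"offset": [0,0.05,0],"turn": 8},{"offset": [0,0.06,0.01],"turn": 12}])

```text
t: 20.0
eef_pos: [0.5129, 0.1564, 0.3142]
ee_rot: [-3.14, -0.002, -3.062]
force: [-0.9, 2.1, 4.3]
width: 0.0159
```

```bash
python3 -c "
from h import *
brief()"
```

```text
t 20.0 p [0.5129 0.1564 0.3142] rpy [-1.7994e+02 -1.1000e-01 -1.7546e+02] q [ 0.66  0.21 -0.42 -0.   -0.94 -2.15] F [-0.85  2.12  4.35] M [0.678 0.327 0.208] w 0.0159
```

Call:
send_rows(motion=[{"offset": [0,0.01,0],"turn": 4},{"offset": [0,0.02,0],"turn": 8},{"offset": [0,0.03,0.01],"turn": 12}])

```text
t: 20.3
eef_pos: [0.513, 0.1567, 0.3141]
ee_rot: [-3.14, -0.002, 3.011]
force: [-0.6, 0.7, 3.8]
width: 0.0157
```

```bash
python3 -c "
from h import *
brief()"
```

```text
t 20.3 p [0.513  0.1567 0.3141] rpy [-1.7991e+02 -9.0000e-02  1.7254e+02] q [ 0.66  0.21 -0.42 -0.   -0.94 -2.36] F [-0.61  0.73  3.81] M [0.627 0.154 0.165] w 0.0157
```

Call:
send_rows(motion=[{"offset": [0,0.01,0],"turn": 4},{"offset": [0,0.01,0.01],"turn": 8},{"offset": [0,0.02,0.01],"turn": 12}])

```text
t: 20.6
eef_pos: [0.513, 0.1569, 0.3141]
ee_rot: [-3.14, -0.001, 2.802]
force: [0.5, 1.9, 3.7]
width: 0.0157
```

```bash
python3 -c "
from h import *
brief()"
```

```text
t 20.6 p [0.513  0.1569 0.3141] rpy [-1.7990e+02 -6.0000e-02  1.6054e+02] q [ 0.66  0.21 -0.42  0.   -0.94 -2.57] F [0.46 1.92 3.66] M [ 0.61  -0.012  0.158] w 0.0157
```

Call:
send_rows(motion=[{"offset": [0,0.01,0],"turn": 4},{"offset": [0,0.02,0.0],"turn": 8},{"offset": [0,0.02,0.01],"turn": 12}])

```text
t: 20.9
eef_pos: [0.5132, 0.1571, 0.314]
ee_rot: [-3.14, -0.001, 2.593]
force: [-0.9, 1.6, 4.2]
width: 0.0158
```

```bash
python3 -c "
from h import *
brief()"
```

```text
t 20.9 p [0.5132 0.1571 0.314 ] rpy [-1.7990e+02 -3.0000e-02  1.4854e+02] q [ 0.66  0.21 -0.42  0.   -0.94 -2.78] F [-0.94  1.61  4.18] M [ 0.584 -0.1    0.156] w 0.0158
```

Joint 6 is near its limit with no bottom felt yet, so I'll regrip the hub half a turn round.

Call:
send_rows(motion=[{"offset": [0,0,0],"turn": -1},{"offset": [0,0,0],"turn": -1},{"offset": [0,0,0],"turn": -1},{"offset": [0,0,0],"turn": -1},{"offset": [-0.1,-0.07,-0.5],"turn": -1},{"offset": [-0.1,-0.07,-1.5],"turn": -1},{"offset": [-0.1,-0.07,-3.5],"turn": -1},{"offset": [-0.1,-0.07,-5],"turn": -1}], hand=0.1)

```text
t: 21.7
eef_pos: [0.5144, 0.1564, 0.3659]
ee_rot: [3.141, 0.001, 2.613]
force: [0.6, 0.3, 0.3]
width: 0.0483
```

```bash
python3 - <<'E'
from h import *
brief(); print(rel((.5137,.156)))
g=grab_frame("scene"); cv2.imwrite("pics/s4.png",cv2.resize(g["frame"][150:330,150:330],None,fx=3,fy=3,interpolation=2))
g=grab_frame("top"); P=cloud(g); m=(np.hypot(P[...,0]-.5137,P[...,1]-.156)<.08)&(P[...,2]>.145)&(P[...,2]<.163)&(g["range_z"]>0)
q=P[m]; print(len(q),q.mean(0) if len(q) else 0, cv2.minAreaRect((q[:,:2]*1000).astype(np.float32)) if len(q) else 0)
E
```

```text
t 21.7 p [0.5144 0.1564 0.3659] rpy [1.7996e+02 4.0000e-02 1.4971e+02] q [ 0.66  0.16 -0.35  0.   -1.06 -2.76] F [0.6  0.31 0.26] M [-0.022 -0.09   0.003] w 0.0483
[ 0.03 -0.07]
165 [0.49001876 0.16669943 0.15479456] ((512.9645385742188, 155.22848510742188), (13.36947250366211, 140.14401245117188), 60.607784271240234)
```

View pics/s4.png

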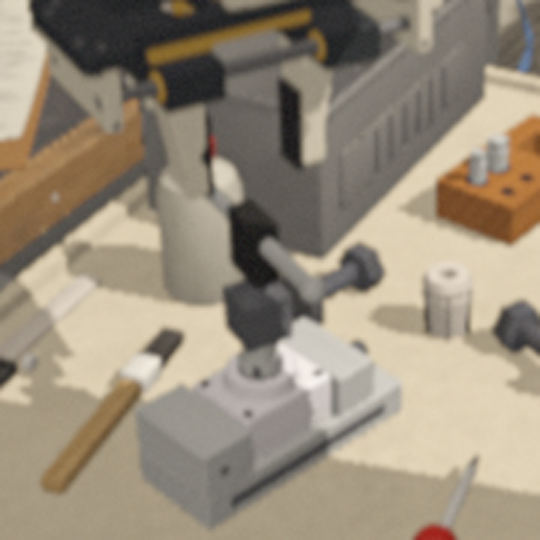

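The wrench stands on the tap on its own: hub at crop (255,240), socket over the tap at (258,315). Turning the open hand back 180°.

Call:
send_rows(motion=[{"offset": [0,0,0],"turn": -8},{"offset": [0,0,0],"turn": -16},{"offset": [0,0,0],"turn": -24.5},{"offset": [0,0,0],"turn": -33},{"offset": [0,0,0],"turn": -41.5},{"offset": [0,0,0],"turn": -50},{"offset": [0,0,0],"turn": -58.5},{"offset": [0,0,0],"turn": -67}])

```text
t: 22.6
eef_pos: [0.514, 0.1564, 0.3641]
ee_rot: [3.141, -0.0, -2.495]
force: [0.6, -0.7, -0.0]
width: 0.0482
```

Call:
send_rows(motion=[{"offset": [0,0,0],"turn": -8.5},{"offset": [0,0,0],"turn": -17},{"offset": [0,0,0],"turn": -25.5},{"offset": [0,0,0],"turn": -34},{"offset": [0,0,0],"turn": -42.5},{"offset": [0,0,0],"turn": -51},{"offset": [0,0,0],"turn": -59.5},{"offset": [0,0,0],"turn": -67}])

```text
t: 23.4
eef_pos: [0.514, 0.1564, 0.3641]
ee_rot: [3.141, 0.0, -1.326]
force: [-0.4, -0.6, -0.3]
width: 0.0481
```

Call:
send_rows(motion=[{"offset": [0,0,0],"turn": -8},{"offset": [0,0,0],"turn": -16},{"offset": [0,0,0],"turn": -24},{"offset": [0,0,0],"turn": -32},{"offset": [0,0,0],"turn": -40},{"offset": [0,0,0],"turn": -46},{"offset": [0,0,0],"turn": -46},{"offset": [0,0,0],"turn": -46}])

```text
t: 24.2
eef_pos: [0.5141, 0.1564, 0.3641]
ee_rot: [-3.142, 0.0, -0.532]
force: [0.1, 0.6, 0.3]
width: 0.0481
```

```bash
python3 -c "
from h import *
brief(); print(rel((.5137,.156)))"
```

```text
t 24.2 p [0.5141 0.1564 0.3641] rpy [-180.      0.    -30.49] q [ 0.66  0.16 -0.35 -0.   -1.06  0.38] F [0.13 0.63 0.27] M [-0.073  0.176  0.017] w 0.0481
[-0.01  0.05]
```

Call:
send_rows(motion=[{"offset": [0,0.05,2],"turn": 0},{"offset": [0,0.05,3.5],"turn": 0},{"offset": [0,0.05,4.5],"turn": 0},{"offset": [0,0.05,5],"turn": 0},{"offset": [0,0.05,5],"turn": 0},{"offset": [0,0.05,5],"turn": 0}])

```text
t: 24.8
eef_pos: [0.5142, 0.1561, 0.3146]
ee_rot: [-3.141, -0.0, -0.529]
force: [0.4, 0.2, 1.0]
width: 0.0479
```

Call:
send_rows(motion=[{"offset": [0,0,0],"turn": 0},{"offset": [0,0,0],"turn": 0},{"offset": [0,0,0],"turn": 0},{"offset": [0,0,0],"turn": 0},{"offset": [0,0,0],"turn": 0},{"offset": [0,0,0],"turn": 0}], hand=-1, squeeze=40)

```text
t: 25.4
eef_pos: [0.5139, 0.156, 0.3142]
ee_rot: [-3.141, -0.0, -0.529]
force: [-0.8, -0.2, 0.9]
width: 0.0155
```

```bash
python3 -c "
from h import *
brief()"
```

```text
t 25.4 p [0.5139 0.156  0.3142] rpy [-1.7999e+02 -1.0000e-02 -3.0310e+01] q [ 0.66  0.21 -0.42  0.   -0.94  0.38] F [-0.8  -0.19  0.89] M [-0.016  0.266  0.043] w 0.0155
```

Call:
send_rows(motion=[{"offset": [0,0,0],"turn": 4},{"offset": [0,0,0],"turn": 8},{"offset": [0,0,0.01],"turn": 12}])

```text
t: 25.7
eef_pos: [0.514, 0.1561, 0.3141]
ee_rot: [3.142, -0.0, -0.74]
force: [-0.5, -0.7, 1.7]
width: 0.016
```

```bash
python3 -c "
from h import *
brief()"
```

```text
t 25.7 p [0.514  0.1561 0.3141] rpy [ 1.800e+02 -2.000e-02 -4.241e+01] q [ 0.66  0.21 -0.42  0.   -0.94  0.17] F [-0.52 -0.71  1.73] M [-0.06   0.422  0.717] w 0.016
```

Torque climbed from 0.16 to 0.72 N m, so the tap is on the bottom. I'll relieve the wind-up within the square's play and re-check.

Call:
send_rows(motion=[{"offset": [0,0,0],"turn": -1.5},{"offset": [0,0,0],"turn": -3},{"offset": [0,0,0],"turn": -3}])

```text
t: 26.0
eef_pos: [0.514, 0.156, 0.3141]
ee_rot: [-3.141, -0.0, -0.683]
force: [-0.3, 0.1, 2.3]
width: 0.0156
```

```bash
python3 -c "
from h import *
brief()"
```

```text
t 26.0 p [0.514  0.156  0.3141] rpy [-1.7999e+02 -1.0000e-02 -3.9140e+01] q [ 0.66  0.21 -0.42  0.   -0.94  0.23] F [-0.34  0.08  2.34] M [-0.128  0.392  0.079] w 0.0156
```

Call:
send_rows(motion=[{"offset": [0,0,0],"turn": 1},{"offset": [0,0,0],"turn": 2},{"offset": [0,0,0],"turn": 2.5},{"offset": [0,0,0],"turn": 2.5}])

```text
t: 26.4
eef_pos: [0.514, 0.156, 0.3141]
ee_rot: [-3.141, -0.0, -0.73]
force: [-0.4, 0.2, 4.1]
width: 0.0162
```

```bash
python3 -c "
from h import *
brief()"
```

```text
t 26.4 p [0.514  0.156  0.3141] rpy [-1.7999e+02 -1.0000e-02 -4.1810e+01] q [ 0.66  0.21 -0.42  0.   -0.94  0.18] F [-0.45  0.24  4.12] M [-0.223  0.406  0.529] w 0.0162
```

The torque rises again to 0.53 at the same angle, which confirms the hard stop. Relieving, releasing and backing off upward.

Call:
send_rows(motion=[{"offset": [0,0,0],"turn": -1.5},{"offset": [0,0,0],"turn": -3},{"offset": [0,0,0],"turn": -3}])

```text
t: 26.7
eef_pos: [0.5139, 0.156, 0.3141]
ee_rot: [-3.141, -0.0, -0.676]
force: [-1.0, -1.0, 5.0]
width: 0.0154
```

Call:
send_rows(motion=[{"offset": [0,0,0],"turn": 0},{"offset": [0,0,0],"turn": 0},{"offset": [0,0,0],"turn": 0},{"offset": [0,0,0],"turn": 0},{"offset": [0,0,-0.5],"turn": 0},{"offset": [0,0,-1.5],"turn": 0},{"offset": [0,0,-3.5],"turn": 0},{"offset": [0,0,-6],"turn": 0}], hand=0.1)

```text
t: 27.5
eef_pos: [0.5137, 0.1559, 0.3748]
ee_rot: [3.14, 0.0, -0.677]
force: [0.1, 0.3, 0.5]
width: 0.0483
```

Call:
send_rows(motion=[{"offset": [0,0,-4],"turn": 0},{"offset": [0,0,-7],"turn": 0},{"offset": [0,0,-7],"turn": 0},{"offset": [0,0,-7],"turn": 0},{"offset": [0,0,-7],"turn": 0}])

```text
t: 28.0
eef_pos: [0.5135, 0.1558, 0.4435]
ee_rot: [3.141, 0.001, -0.678]
force: [0.3, 0.7, 0.5]
width: 0.0481
```

```bash
python3 - <<'E'
from h import *
brief()
g=grab_frame("scene"); cv2.imwrite("pics/s5.png",cv2.resize(g["frame"][110:330,100:400],None,fx=2.5,fy=2.5,interpolation=2))
P=cloud(g); m=(np.hypot(P[...,0]-.5137,P[...,1]-.156)<.08)&(P[...,2]>.13)&(P[...,2]<.18)&(g["range_z"]>0)
q=P[m]; print(len(q),q.min(0),q.max(0))
E
```

```text
t 28.0 p [0.5135 0.1558 0.4435] rpy [ 1.7996e+02  3.0000e-02 -3.8820e+01] q [ 0.66  0.11 -0.23 -0.   -1.23  0.23] F [0.34 0.67 0.5 ] M [-0.107  0.139 -0.001] w 0.0481
553 [0.45801117 0.10931817 0.13024606] [0.57002547 0.20266499 0.16621508]
```

View pics/s5.png

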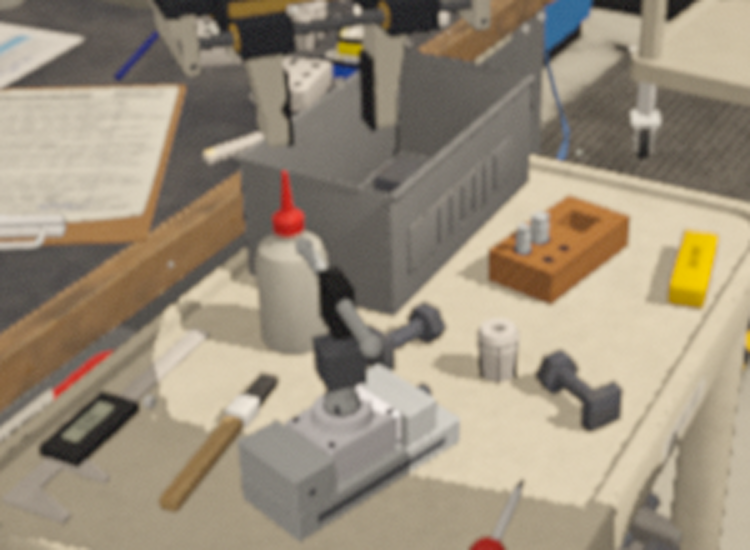

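The wrench stands upright on the tap (hub at (337,305), socket at (340,360)), the hand is clear above, and the bystanders are where they were.

```bash
python3 -c "
from h import *
job_done(); brief()"
```

```text
the job is handed in; nothing more can be done
the job is handed in; nothing more can be done
```

The tap is chased down to the bottom of the hole. The wrench is left standing on it, and the job was handed in at about 28 s of the 72 s allowed.

- **Fitting:** I took the wrench from the block by its hub, turned it to the square's measured angle of about 20°, and seated it with only a few newtons. It bottomed at the predicted height.
- **Chasing:** I worked it half a turn forward and a quarter turn back, twice. The third forward stroke ran about 150° to the bottom. I had to stop partway through that stroke and regrip the hub half a turn round, because the last joint was near its limit.
- **Bottom of the hole:** After about 0.9 turn of the tap, the torque rose from about 0.16 to 0.72 N m. I eased off and tried again lightly; it rose to 0.53 N m at the same angle. I then eased the load and let go.

In the last picture the wrench stands upright on the tap, the gripper is clear above it, and everything else looks undisturbed. None of the checks failed. The cameras disagreed by about 3 mm on the tap's position, so I corrected for that by the side forces felt while seating the socket. I judged the turns from the tool's angle, allowing for the play in the square, and did not measure the tap itself.

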